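Make up two metronome repair kits, one movement from the clamp

ROBOT

A 7-joint arm with a two-finger parallel gripper is mounted at the origin on the work surface. World frame = base frame: x ahead of the robot, y to its left, z up, the work surface at z = 0. Lengths are in mm, angles in rad, forces in N, time in s.
With the tool pointing down it reaches from about 400 to 925 mm from the base axis. Payload 4.1 kg.
Tool frame: the origin (TCP) lies on the centre line of the jaws, within the pads' length; the fingertips stand 14 mm ahead of it and the grasp point (between the pads) lies 5 mm behind it (arm.nose_length is the distance from the TCP to the fingertips, in mm); z points along the fingers, y is the line along which they close (so a half turn about z gives the same grasp; the last joint's range is limited). The gripper opens to 85 mm and grips with 20 to 120 N. Pads are 22 mm wide; open, the fingers measure 114 mm over their backs; the gripper's body (76 mm by 85 mm) begins 54 mm behind the grasp point. The pads swing forward as they close: fully open they stand 13 mm farther back than shut.
Start: joints at [-1.213, 0.398, 0.045, 1.537, -0.019, 1.207, -0.051], TCP at [286.685, 583.398, 245.347] pointing down, gripper open.
Joint ranges: [-2.82, 2.82], [-0.49, 2.23], [-1.37, 1.46], [0, 2.46], [-1.36, 4.5], [0.23, 2], [-2.94, 2.94]. Speed limits (rad/s): [2.57, 2.57, 3.14, 3.14, 3.14, 3.14, 3.14].

INTERFACE

Orientations are given as a rotation vector (axis times angle).
In Python, from workcell import arm gives the robot as it stands. Calls block until the motion is done:
- arm.reach(position, orientation): joint-space move of the TCP to a pose.
- arm.movel(position, ori=None, max_speed=150, contact_N=None): straight line of the TCP; ori=None keeps the orientation; max_speed is the mean speed in mm/s. With contact_N (N) it stops when the force on the tool has changed by that much, and returns True; else False.
- arm.movej(angles): joint-space move.
- arm.gripper_to(opening, effort=None): finger opening in mm; effort is the grip in N (None keeps the last); returns when the fingers have stopped.
- arm.sleep(seconds).
- arm.solve_ik(position, orientation): joint angles nearest the present ones, or None.
- arm.state(): the state.
- arm.get_image(name): name is "side" or "top"; returns the picture (400x640x3 uint8, blue, green, red); there is no depth.
- arm.get_calibration(name): a dict with "vertical_fov" (degrees; the focal length in pixels is half the picture's height over the tangent of half this angle, whatever the lens; pixels are square), "cx", "cy" (the principal point, pixels), "R" (3x3) and "t" (3): a world point X has camera coordinates R X + t. Camera axes: x right, y down, z forward; pixel columns grow to the right and rows downward; lengths in mm; the calibration is good to about 2 mm. A picture is of the moment at which its call begins. get_calibration takes no time and is no camera call.
A pose or a line that the arm cannot do raises arm.IKError and nothing moves.
- arm.close_job(): hands the job in; it is judged then, once.
Trained networks look in the newest picture that a camera, given by its name, has taken for a name from the list of things; names that differ only in an ending like _2 or _b are one class to them, and where a whole thing is asked for, a point or a joint stands for the part that bears it (a point fixed in the world has none). Each returns a list of dicts, best first, with "score" (0 to 1); they miss things now and then, are a little off and sometimes report something else, mostly with a low value. They report only what shows in the picture. A call takes as long as a camera call. They do not tell look-alikes from the thing itself.
- arm.search_frame(camera, name): "box" ([left, top, width, height] in pixels, round what is visible of it).
The state is a dict: "clock": time; "joints": joint angles; "qvel": joint speeds; "effort": joint torques, N m; "tool_pos": TCP position; "ee_rot": TCP orientation; "force": force on the tool from outside, world axes, zero at the start; "moment": the same for the moment, N m; "finger_gap": finger opening in mm; "grasp_force": force on a finger pad.
Only numpy, scipy, OpenCV 4.12 (cv2) and the standard library are available. Lean on these libraries where they do the work, as an engineer would, in place of code of your own. Each camera call takes 0.05 s, during which the arm holds its last target. There are 200 camera calls.

TASK

Make up the two white kit trays: the oak base block in the big bay and the wedge-shaped aluminium weight in the small bay of the long tray; the brass movement in the big bay and the round knurled weight in the small bay of the square tray, everything standing flat on the tray floor. The movement is still clamped on the black test fixture: throw the red clamp handle back over centre before you lift it out, and leave the clamp open. Take care not to knock the enamel tin of pallet arms.

Things in the scene. Friction and masses are not known exactly. Their poses are not given: they have to be found in the camera images.
- movement: Brass metronome movement, 220 g: foot plate 84 (x) x 44 (y) x 3 mm, on it two brass plates 54 mm long in x, outer faces at y = +-16.2 mm, tops 52 mm up, wheels between; ears stick out 15 mm at both x ends. Pinch it across the plates (32.5 mm). Origin: centre of the underside. It starts in the fixture's nest (6 mm rails, 2 mm play), axes as the fixture's, the clamp pressing on its -x ear.
- oak_base: Oak base block 90 (x) x 60 (y) x 26 mm high, top edge stepped in 3 mm over the top 3 mm, dark rectangle on top, 100 g, lying on the thin dark mat (top at z = 0). Origin: centre of the underside; x along its length.
- round_weight: Aluminium weight, an upright drum 34 mm in diameter, 26 mm high, knurled round its edge, 62 g, standing on the dark mat. Origin: centre of the underside.
- wedge_weight: Aluminium weight lying flat on the dark mat, a trapezoid from above: 34 mm long in x, 38 mm wide (y) at its -x end narrowing to 22 mm at its +x end, 25 mm high, slanted sides knurled, dark groove along the top, 60 g. Pinch it along x across its parallel ends (34 mm). Origin: centre of the underside, midway between the ends.
- long_tray: Fixed white tray 176 (x) x 88 (y) mm, 3 mm floor, walls and divider 3 mm thick and only 10 mm high. Origin: centre of the underside. Big bay: inside 114 (x) x 82 (y) mm, centred at x = -28 mm, y = 0. Small bay: inside 53 (x) x 82 (y) mm, centred at x = +59 mm, y = 0.
- square_tray: Fixed white tray 114 (x) x 132 (y) mm, 3 mm floor, walls and divider 3 mm thick and only 10 mm high. Origin: centre of the underside. Big bay: inside 108 (x) x 72 (y) mm, centred at x = 0, y = -27 mm. Small bay: inside 108 (x) x 51 (y) mm, centred at x = 0, y = +37 mm.
- fixture: Black test fixture fixed to the cart, 180 (x) x 96 (y) x 28 mm high. Origin: centre of the underside. Movement's place: (36, 0, 28) mm. Clamp handle pivot (axis along y) at (-63, 0, 37) mm; clamp arm pivot at (-45, 0, 55) mm, arm 45 mm long towards +x. Thrown open, the arm stands up to z = 107 mm and the handle lies back past the -x end. Small bayonet socket near the (+x, +y) corner.
- clamp_handle (a joint): Angle of the clamp handle: 0 = clamped (handle upright at its stop), growing to 1.42 rad as it swings about its pivot towards the fixture's -x (fully open). Over centre at 0: the first 0.17 rad go against the clamp's spring (a few newtons at the grip), then it moves freely with slight friction and lifts the arm. More than 0.9 counts as open.
- clamp_grip (a point): Centre of the red handle grip, a round bar 14 mm in diameter whose axis points away from the handle pivot; this point is 75 mm from the pivot and the grip runs from 45 to 100 mm from it. Pinch it across the fixture's y.
- tin: Chipped white enamel tin, 84 mm in diameter, 41 mm high, holding small pallet arms, standing free on the cart (a bystander). Origin: centre of the underside.
There are look-alikes about, which are no part of the job. What is meant by the fixture is not green, and is the larger of those in its own colour. Leave any purple look-alike of the square_tray alone.

How it is judged:
By the outcome, as a careful person would: the job done as asked, in the order asked, and still so for the second after the job is handed in, with the robot touching nothing.
It also fails if it takes over 128 s, if anything falls off the work surface, if the arm or the gripper's body presses on something with over 40 N, if the wrist force passes 120 N, or if a joint passes its speed limit or range.

## Working session

There is one attempt and no reset: what is moved stays moved. The work goes in short steps, each a Python script; the robot and the scene stay as the last script left them, time stands still between calls to the robot, and variables do not carry over. Pictures are saved under pics/ and viewed, at most 14 in all, crops included, and the job is handed in when it is done.

```bash
ls; mkdir -p pics; python3 - <<'E'
from workcell import arm
import cv2
for c in ("top","side"):
    im=arm.get_image(c); cv2.imwrite(f"pics/{c}0.png",im)
    k=arm.get_calibration(c); print(c,k)
    for n in ["movement","oak_base","round_weight","wedge_weight","long_tray","square_tray","fixture","clamp_grip","tin"]:
        print(n,[([round(v) for v in d["box"]],round(d["score"],2)) for d in arm.search_frame(c,n)])
print(arm.state())
E
```

```text
pics
top {'vertical_fov': 51.99156127954185, 'cx': 319.9456193865079, 'cy': 200.6277359197821, 'R': array([[-0.01959119, -0.99979361, -0.00537764],
       [-0.99890167,  0.01980212, -0.04246569],
       [ 0.04256341,  0.00453978, -0.99908345]]), 't': array([ -36.86278045,  568.91636738, 1158.77044492])}
movement [([268, 160, 32, 24], 0.81)]
oak_base [([293, 234, 29, 26], 0.78)]
round_weight [([339, 236, 12, 12], 0.64), ([395, 210, 46, 42], 0.49)]
wedge_weight [([260, 234, 14, 18], 0.51)]
long_tray [([167, 184, 49, 66], 0.79)]
square_tray [([396, 209, 46, 44], 0.88), ([442, 265, 54, 50], 0.74), ([266, 160, 36, 23], 0.67)]
fixture [([196, 272, 70, 51], 0.97), ([321, 90, 50, 35], 0.61), ([260, 150, 72, 40], 0.58)]
clamp_grip [([310, 166, 11, 4], 0.37), ([358, 91, 7, 8], 0.36)]
tin [([194, 138, 32, 23], 0.73)]
side {'vertical_fov': 44.223636976933804, 'cx': 319.39279256833555, 'cy': 198.72312226372748, 'R': array([[ 0.70988933, -0.70415336,  0.01500607],
       [-0.40381445, -0.42437536, -0.81045632],
       [ 0.57705374,  0.56927463, -0.58560684]]), 't': array([-457.70775914,  276.95724
[... 638 characters left out ...]
9], 0.66)]
{'clock': 1.0, 'joints': array([-1.21299197,  0.39838861,  0.04510065,  1.53655408, -0.01869031,
        1.20689769, -0.05072724]), 'qvel': array([-0.00031643,  0.00093433,  0.00160521,  0.0005632 , -0.00078707,
       -0.00022101, -0.000161  ]), 'effort': array([-1.89889602e-04, -4.75023150e+01,  1.36284236e+00, -2.54525095e+01,
        1.14645087e-02,  8.47156552e-04,  3.79009975e-06]), 'tool_pos': array([286.70194995, 583.41595258, 245.37456086]), 'ee_rot': array([7.11235465e-01, 3.05996882e+00, 2.62685009e-04]), 'force': array([-0.34076939, -0.34556835,  0.2622148 ]), 'moment': array([-0.03938654,  0.01440186,  0.00695567]), 'grasp_force': 0.0, 'finger_gap': 85.57730919302638}
```

```bash
python3 - <<'E'
import cv2
a=cv2.imread("pics/top0.png")[70:340,140:520]; cv2.imwrite("pics/t1.png",cv2.resize(a,None,fx=2.1,fy=2.1,interpolation=cv2.INTER_CUBIC))
b=cv2.imread("pics/side0.png")[120:400,110:450]; cv2.imwrite("pics/s1.png",cv2.resize(b,None,fx=2.1,fy=2.1,interpolation=cv2.INTER_CUBIC))
E
```

```text
(no output)
```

View pics/t1.png

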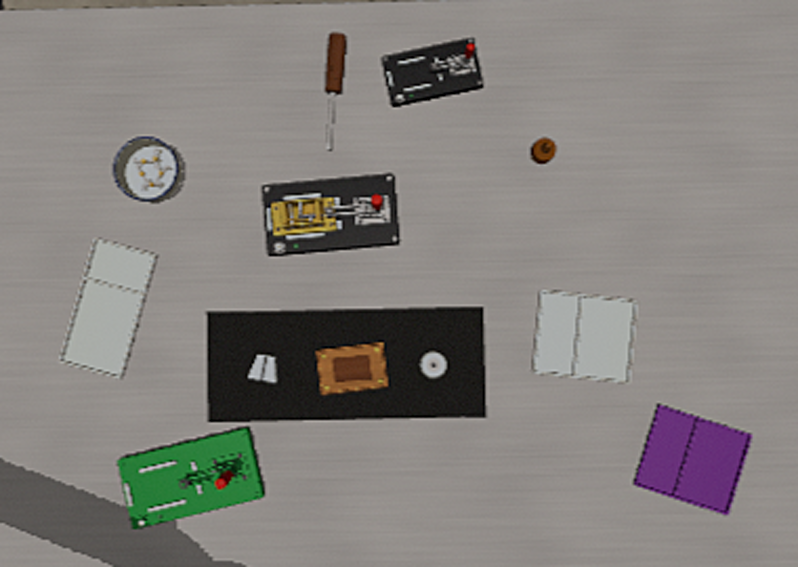

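View pics/s1.png

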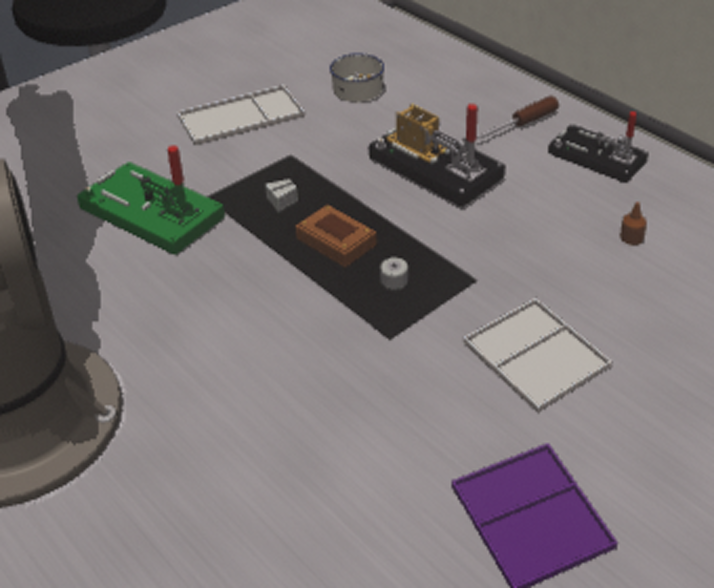

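Top picture: black fixtures at (297,170) [big, with movement] and (346,107) [small]; a green one at (231,297). Square trays: white (419,231), purple (469,290). I choose the big black fixture and the white tray. The long tray is at (191,217) and the tin at (210,150). On the mat are the wedge (265,245), oak (307,245) and drum (346,243). Next I fit poses by silhouette in both cameras.

```bash
cat > vis.py <<'E'
import numpy as np, cv2
from scipy.optimize import minimize
from workcell import arm
K={c:arm.get_calibration(c) for c in("top","side")}
def proj(c,P):
    k=K[c]; f=200/np.tan(np.radians(k["vertical_fov"]/2)); X=np.atleast_2d(P)@k["R"].T+k["t"]
    return X[:,:2]/X[:,2:]*f+[k["cx"],k["cy"]]
def ray(c,uv,z):   # world point at height z
    k=K[c]; f=200/np.tan(np.radians(k["vertical_fov"]/2))
    d=k["R"].T@np.array([(uv[0]-k["cx"])/f,(uv[1]-k["cy"])/f,1]); o=-k["R"].T@k["t"]
    return o+d*(z-o[2])/d[2]
def box(x,y,z0,z1): return np.array([[sx*x/2,sy*y/2,z] for sx in(-1,1) for sy in(-1,1) for z in(z0,z1)])
a=np.arange(32)*np.pi/16
SH=dict(oak_base=np.vstack([box(90,60,0,23),box(84,54,23,26)]),
 round_weight=np.vstack([np.c_[17*np.cos(a),17*np.sin(a),0*a+z] for z in(0,26)]),
 wedge_weight=np.array([[x,s*w/2,z] for x,w in((-17,38),(17,22)) for s in(-1,1) for z in(0,25)]),
 long_tray=box(176,88,0,10),square_tray=box(114,132,0,10),fixture=box(180,96,0,28),
 tin=np.vstack([np.c_[42*np.cos(a),42*np.sin(a),0*a+z] for z in(0,41)]))
def place(P,p,z=0):
    c,s=np.cos(p[2]),np.sin(p[2]); return P@np.array([[c,s,0],[-s,c,0],[0,0,1]])+[p[0],p[1],z]
def hullmask(pts,org,S=6,sz=140):
    m=np.zeros((sz*S,sz*S),np.uint8)
    cv2.fillConvexPoly(m,cv2.convexHull(np.round(((pts-org)*S+S/2)*16).astype(np.int32)),1,shift=4); return m
def blob(im,test,bx,mg=4,allc=False):
    x,y,w,h=bx; m=np.zeros(im.shape[:2],np.uint8); sl=np.s_[max(0,y-mg):y+h+mg,max(0,x-mg):x+w+mg]
    m[sl]=test(im[sl].astype(int))
    n,l,st,_=cv2.connectedComponentsWithStats(m)
    if not allc: m=(l==1+st[1:,4].argmax()).astype(np.uint8)
    ys,xs=np.nonzero(m); q=np.array([[x+dx,y+dy] for x,y in zip(xs,ys) for dx in(-.5,.5) for dy in(-.5,.5)])
    return cv2.convexHull(q.astype(np.float32))[:,0]
def fit(name,hulls,p0,z=0):
    T={}
    for c,h in hulls.items():
        o=h.mean(0).round()-70; T[c]=(o,hullmask(h,o))
    def cost(p):
        s=0
        for c,(o,m) in T.items():
            q=hullmask(proj(c,place(SH[name],p,z)),o); s+=1-(q&m).sum()/(q|m).sum()
        return s/len(T)
    p0=np.array(p0,float)
    r=minimize(cost,p0,method="Nelder-Mead",options=dict(initial_simplex=np.vstack([p0]+[p0+d for d in np.diag([8,8,.15])]),xatol=.05,fatol=1e-4))
    return r.x,r.fun
E
cat > find.py <<'E'
from vis import *
ims={c:cv2.imread(f"pics/{c}0.png") for c in K}
white=lambda i:(i.min(2)>165)&(i[...,2]-i[...,1]<2)
dark=lambda i:i.max(2)<70
light=lambda i:i.max(2)>85
oak=lambda i:(i[...,2]-i[...,0]>25)
print("tray px",ims["top"][225,185],"table",ims["top"][260,380],ims["top"][225,225], "fixture",ims["top"][185,290],"side tray",ims["side"][290,350],ims["side"][310,320],"mat",ims["top"][260,280])
B=dict(oak_base=(oak,[293,234,29,26],[251,215,40,30],(0,)),round_weight=(light,[339,236,12,12],[294,246,14,14],(0,)),
 wedge_weight=(light,[260,234,14,18],[234,206,18,13],(0,)),long_tray=(white,[167,184,49,66],[194,158,60,30],(0,)),
 square_tray=(white,[396,209,46,44],[333,265,69,51],(0,)),fixture=(dark,[265,153,66,38],[287,167,65,47],(np.pi/2,)))
for n,(t,bt,bs,y) in B.items():
    h={"top":blob(ims["top"],t,bt),"side":blob(ims["side"],t,bs)}
    X=ray("top",[bt[0]+bt[2]/2,bt[1]+bt[3]/2],10)
    for cs in(("top","side"),("top",),("side",)):
        best=min((fit(n,{c:h[c] for c in cs},[X[0],X[1],y[0]+d]) for d in(0,-.3,.3)),key=lambda r:r[1])
        print(n,cs,best[0].round(2),round(best[1],3))
E
python3 find.py
```

```text
tray px [167 172 169] table [142 146 150] [141 145 148] fixture [42 42 45] side tray [169 175 182] [145 144 150] mat [21 24 26]
oak_base ('top', 'side') [444.07  -7.05  -1.47] 0.084
oak_base ('top',) [442.99  -9.42  -1.49] 0.09
oak_base ('side',) [445.85  -5.5   -1.48] 0.033
round_weight ('top', 'side') [ 4.4574e+02 -1.1823e+02 -2.3000e-01] 0.303
round_weight ('top',) [ 445.73 -119.12    0.53] 0.114
round_weight ('side',) [ 4.5088e+02 -1.1162e+02 -2.1000e-01] 0.356
wedge_weight ('top', 'side') [ 4.4644e+02  1.1064e+02 -2.0000e-01] 0.303
wedge_weight ('top',) [ 4.4591e+02  1.0986e+02 -1.6000e-01] 0.071
wedge_weight ('side',) [ 4.5666e+02  1.2505e+02 -3.7000e-01] 0.368
long_tray ('top', 'side') [ 5.3223e+02  3.1956e+02 -2.9000e-01] 0.563
long_tray ('top',) [ 5.3314e+02  3.2082e+02 -2.8000e-01] 0.13
long_tray ('side',) [626.23 359.46   0.99] 0.995
square_tray ('top', 'side') [ 4.7935e+02 -3.2153e+02 -1.1000e-01] 0.738
square_tray ('top',) [ 4.7951e+02 -3.2170e+02 -1.1000e-01] 0.477
square_tray ('side',) [ 551.57 -242.51   -1.31] 0.998
fixture ('top', 'side') [651.04  15.17   1.64] 0.096
fixture ('top',) [650.8   14.9    1.64] 0.015
fixture ('side',) [653.33  19.93   1.64] 0.164
```

```bash
sed -i 's/^white=.*/white=lambda i:cv2.morphologyEx(((i.sum(2)>474)).astype(np.uint8),cv2.MORPH_CLOSE,np.ones((3,3)))/; s/^light=.*/light=lambda i:i.max(2)>55/; s/^oak=.*/oak=lambda i:(i[...,2]-i[...,0]>14)/' find.py
cat >> find.py <<'E'
    for c in h: cv2.polylines(ims[c],[np.round(h[c]).astype(int)],True,(0,0,255))
v=np.hstack([ims["top"][140:270,160:450],ims["side"][150:330,185:410][:130*2][:130]]) 
cv2.imwrite("pics/v2.png",np.vstack([cv2.resize(ims["top"][145:265,160:450],None,fx=2.2,fy=2.2),cv2.resize(ims["side"][150:325,145:435],None,fx=2.2,fy=2.2)[:336]]))
E
sed -i 's/blob(ims\["side"\],t,bs)/blob(ims["side"],t,bs,2)/' find.py
python3 find.py
```

```text
tray px [167 172 169] table [142 146 150] [141 145 148] fixture [42 42 45] side tray [169 175 182] [145 144 150] mat [21 24 26]
oak_base ('top', 'side') [443.8   -6.73  -1.47] 0.09
oak_base ('top',) [441.06  -8.8   -1.45] 0.108
oak_base ('side',) [ 4.4497e+02 -4.9700e+00 -4.4000e-01] 0.286
round_weight ('top', 'side') [ 447.08 -118.55    0.56] 0.135
round_weight ('top',) [ 4.4564e+02 -1.2028e+02  3.6000e-01] 0.156
round_weight ('side',) [ 4.4840e+02 -1.1726e+02  1.7000e-01] 0.102
wedge_weight ('top', 'side') [ 4.4628e+02  1.0981e+02 -1.6000e-01] 0.131
wedge_weight ('top',) [ 4.4448e+02  1.0976e+02 -1.7000e-01] 0.109
wedge_weight ('side',) [ 4.4886e+02  1.1233e+02 -1.0000e-01] 0.103
long_tray ('top', 'side') [ 5.3254e+02  3.2517e+02 -2.8000e-01] 0.115
long_tray ('top',) [ 5.3083e+02  3.2514e+02 -2.9000e-01] 0.016
long_tray ('side',) [ 5.3856e+02  3.3661e+02 -2.6000e-01] 0.09
square_tray ('top', 'side') [ 4.8014e+02 -3.2707e+02 -1.3000e-01] 0.098
square_tray ('top',) [ 4.7952e+02 -3.2888e+02 -1.2000e-01] 0.024
square_tray ('side',) [ 4.8589e+02 -3.1991e+02 -1.3000e-01] 0.034
fixture ('top', 'side') [651.04  15.17   1.64] 0.102
fixture ('top',) [650.8   14.9    1.64] 0.015
fixture ('side',) [654.69  19.94   1.64] 0.174
```

View pics/v2.png

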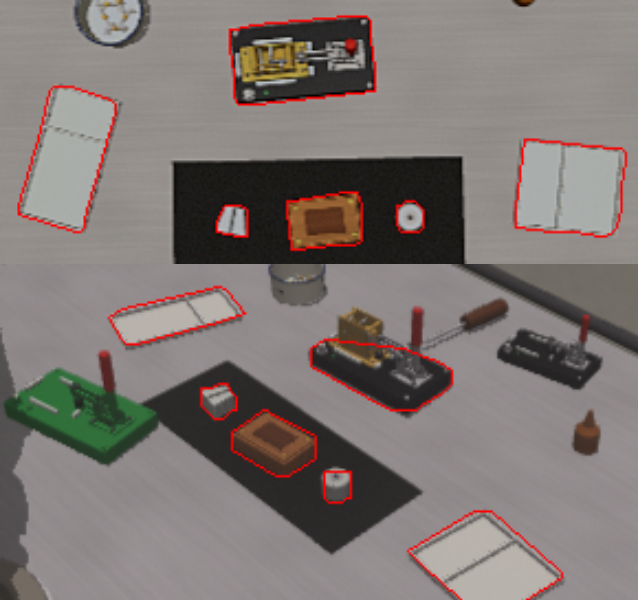

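```bash
cat > rob.py <<'E'
import numpy as np
from scipy.spatial.transform import Rotation as R
from workcell import arm
FIX=(651.5,15.8,1.64); LT=(531.8,325.6,-.285); ST=(480.2,-327.5,-.12)
OAK=(444,-7,-1.47); ROUND=(447,-118.9,0); WEDGE=(446.4,110.2,-.15)
def w(p,l): 
    c,s=np.cos(p[2]),np.sin(p[2]); return np.array([p[0]+c*l[0]-s*l[1],p[1]+s*l[0]+c*l[1],l[2]])
def ori(phi,near=None):
    "tool down, jaws along world angle phi"
    return R.from_matrix(np.array([[-np.sin(phi),np.cos(phi),0],[np.cos(phi),np.sin(phi),0],[0,0,-1.]]).T).as_rotvec()
def pick_ori(pos,phi):
    q0=arm.state()["joints"]; best=None
    for f in(phi,phi+np.pi):
        q=arm.solve_ik(pos,ori(f))
        if q is not None:
            d=abs(np.array(q)-q0).max()+ (3 if abs(q[6])>2.7 else 0)
            if best is None or d<best[0]: best=(d,f)
    return ori(best[1])
def go(x,y,z,phi):
    o=pick_ori([x,y,z],phi); arm.reach([x,y,z],o); return o
def st(tag=""):
    s=arm.state(); print(tag,"t",round(s["clock"],1),"tcp",s["tool_pos"].round(1),"gap",round(s["finger_gap"],1),"gf",round(s["grasp_force"],1),"F",s["force"].round(1))
E
python3 - <<'E'
from vis import *
from rob import *
print(arm.nose_length)
im=cv2.imread("pics/side0.png"); it=cv2.imread("pics/top0.png")
pts=[w(FIX,l) for l in [(-63,0,37),(-63,0,112),(-63,0,137),(9,16.2,80),(9,-16.2,80),(63,16.2,80),(63,-16.2,80)]]
out=[]
for c,i,sl in(("side",im,(150,225,280,360)),("top",it,(145,195,255,340))):
    b=cv2.resize(i[sl[0]:sl[1],sl[2]:sl[3]],None,fx=7,fy=7,interpolation=cv2.INTER_CUBIC)
    for u in proj(c,pts): cv2.drawMarker(b,tuple(((u-[sl[2],sl[0]]+.5)*7).astype(int)),(255,255,0),0,10)
    out.append(b[:,:560])
cv2.imwrite("pics/v3.png",cv2.resize(np.vstack(out),None,fx=.68,fy=.68))
E
```

```text
14.0
```

View pics/v3.png

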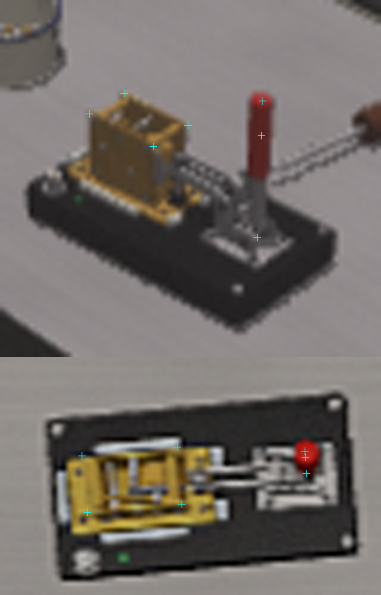

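The overlay on the big black fixture (brass movement, red handle) agrees with both views to about 2 mm: side grip at (326,180), top grip at (320,168). Now I start with the oak.

```bash
python3 - <<'E'
from rob import *
arm.gripper_to(85,60)
x,y,a=OAK
go(x,y,150,a+np.pi/2); st("above")
hit=arm.movel([x,y,45],max_speed=200); 
hit=arm.movel([x,y,2],max_speed=40,contact_N=4); st(f"probe {hit}")
z=arm.state()["tool_pos"][2]
arm.movel([x,y,z+9],max_speed=60)
arm.gripper_to(50,60); st("grip")
arm.movel([x,y,z+29],max_speed=60); arm.sleep(.1); st("lift")
E
```

```text
above t 3.4 tcp [444.6  -5.8 150.1] gap 84.8 gf 0.0 F [0.4 0.9 1.4]
probe False t 5.3 tcp [444.2  -7.    2.2] gap 85.0 gf 0.0 F [-0.  -0.2  0.7]
grip t 6.0 tcp [444.   -7.   11.5] gap 58.2 gf 64.5 F [-0.5  0.6  5.7]
lift t 6.6 tcp [443.8  -6.9  31.1] gap 59.0 gf 64.4 F [-0.5 -0.1 -1.6]
```

```bash
python3 - <<'E'
from rob import *
x,y,a=OAK
arm.movel([x,y,9],max_speed=40,contact_N=3); st("down")
arm.gripper_to(75); st("open")
arm.movel([x,y,22.5],max_speed=60)
arm.gripper_to(50,60); st("grip")
arm.movel([x,y,150],max_speed=200); st("lift")
px,py,_=w(LT,(-28,0,0))
go(px,py,150,LT[2]+np.pi/2); st("over")
arm.movel([px,py,45],max_speed=150)
h=arm.movel([px,py,22],max_speed=30,contact_N=4); st(f"placed {h}")
import cv2; i=arm.get_image("side"); j=arm.get_image("top")
cv2.imwrite("pics/v4.png",np.hstack([cv2.resize(i[120:215,160:290],None,fx=3,fy=3),cv2.resize(j[155:250,150:280],None,fx=3,fy=3)]))
E
```

```text
down t 7.1 tcp [443.8  -7.   11.5] gap 59.0 gf 65.3 F [-1.9 -0.5  7.9]
open t 7.4 tcp [443.   -6.9  11.1] gap 75.1 gf 0.0 F [-0.2 -0.8 -0.4]
grip t 8.0 tcp [444.1  -6.9  23. ] gap 58.5 gf 63.8 F [-1.7  0.6  8.4]
lift t 8.8 tcp [443.   -6.9 149.1] gap 58.4 gf 64.2 F [ 0.2  0.2 -1.1]
over t 10.1 tcp [505.6 330.9 149.7] gap 57.8 gf 64.3 F [ 1.  -0.5 -1.5]
placed True t 11.6 tcp [504.7 333.4  26.1] gap 58.1 gf 64.9 F [-0.7 -0.4  4.8]
```

View pics/v4.png

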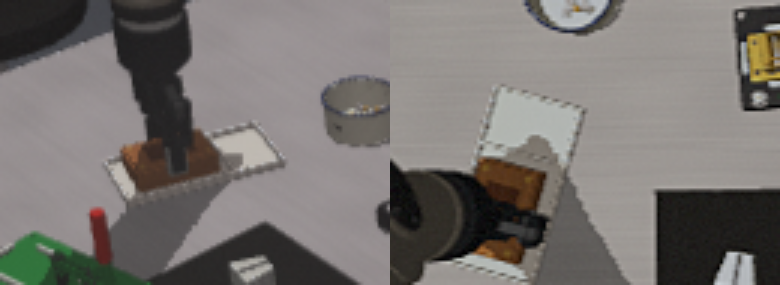

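The oak stands in the big bay; contact came at the expected height (26.1 = 23 + 3), and it sits inside the walls at about side px (217,172). I'll release it and fetch the wedge.

```bash
cat >> rob.py <<'E'
def pick(x,y,phi,z,gap0,zup=150,effort=50,low=None):
    go(x,y,zup,phi); arm.gripper_to(gap0)
    arm.movel([x,y,z+25],max_speed=200); h=arm.movel([x,y,z],max_speed=60,contact_N=10)
    arm.gripper_to(0,effort); st(f"grip hit={h}")
    arm.movel([x,y,zup],max_speed=200); st("lift")
def put(x,y,phi,z,gap,zup=150):
    go(x,y,zup,phi); arm.movel([x,y,z+18],max_speed=180)
    h=arm.movel([x,y,z-3],max_speed=30,contact_N=3); st(f"placed {h}")
    arm.gripper_to(gap); arm.movel([x,y,zup],max_speed=200); st("clear")
E
python3 - <<'E'
from rob import *
px,py,_=w(LT,(-28,0,0))
arm.gripper_to(72); arm.movel([px,py,150],max_speed=200); st("released")
pick(*WEDGE[:2],WEDGE[2],17,60)
go(*w(LT,(59,0,150)),LT[2]+np.pi/2)
import cv2; i=arm.get_image("side"); j=arm.get_image("top")
cv2.imwrite("pics/v5.png",np.hstack([cv2.resize(i[80:215,160:290],None,fx=3,fy=3),cv2.resize(j[115:250,130:280],None,fx=3,fy=3)]))
E
```

```text
released t 12.7 tcp [504.  333.  148.9] gap 71.8 gf 0.0 F [ 0.3 -0.1 -0.5]
grip hit=False t 15.6 tcp [446.8 110.3  17.5] gap 33.4 gf 49.9 F [-0.4 -0.3  4.2]
lift t 16.4 tcp [445.4 110.1 149. ] gap 33.2 gf 49.6 F [ 0.3  0.  -0.4]
```

View pics/v5.png

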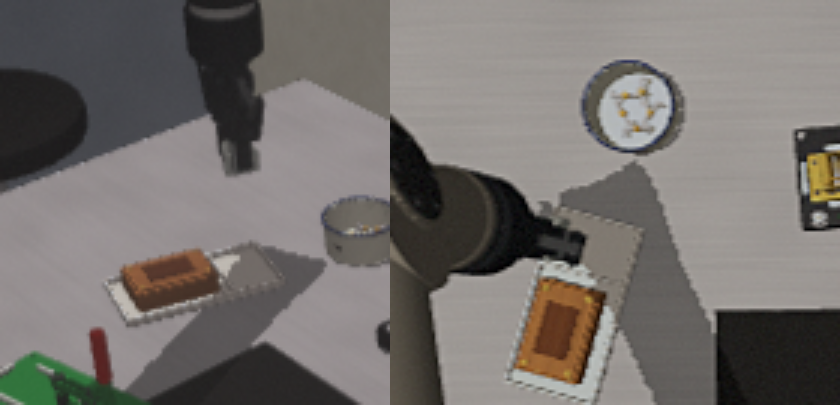

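Oak lies in its bay clear of the walls (top px about (188,225)) and the wedge is in the jaws. Next I place it and open the clamp.

```bash
python3 - <<'E'
from rob import *
x,y,_=w(LT,(59,0,0)); put(x,y,LT[2]+np.pi/2,20,46)
phi=FIX[2]+np.pi/2
P=lambda th,r=78: w(FIX,(-63-r*np.sin(th),0,37+r*np.cos(th)-5))
p=P(0); go(p[0],p[1],210,phi); arm.gripper_to(40)
h=arm.movel(p,max_speed=80,contact_N=8); st(f"at handle {h}")
arm.gripper_to(0,40); st("grip")
for th in(.08,.17,.3,.5,.7,.9,1.1,1.25):
    arm.movel(P(th),max_speed=80)
    if th in(.17,.5,1.25): st(th)
import cv2; i=arm.get_image("side"); j=arm.get_image("top")
cv2.imwrite("pics/v6.png",np.hstack([cv2.resize(i[100:235,240:380],None,fx=2.8,fy=2.8),cv2.resize(j[115:250,240:380],None,fx=2.8,fy=2.8)]))
E
```

```text
placed True t 19.2 tcp [588.3 309.   20.6] gap 33.1 gf 50.1 F [-0.3 -0.7  3.2]
clear t 20.3 tcp [587.4 308.7 148.7] gap 45.7 gf 0.0 F [ 0.6 -0.7 -0.2]
at handle False t 23.3 tcp [656.3 -47.2 110.7] gap 39.7 gf 0.0 F [-0.   0.1 -0.4]
grip t 23.7 tcp [654.7 -47.2 110.6] gap 13.0 gf 39.3 F [-4.3 -0.6  4.4]
0.17 t 24.2 tcp [655.5 -58.1 109.2] gap 12.7 gf 39.6 F [-5.8  3.1  6. ]
0.5 t 24.8 tcp [657.3 -84.  100.2] gap 12.7 gf 40.0 F [-4.6  2.1  3.4]
1.25 t 26.1 tcp [ 660.  -121.6   56.7] gap 12.9 gf 38.9 F [-6.7 -0.6  1.9]
```

View pics/v6.png

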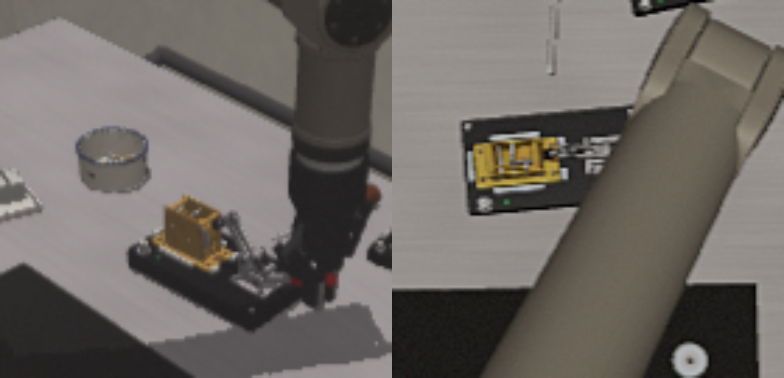

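The handle is laid over at about side px (353,200) and the clamp arm is rising off the movement. I'll push a bit further, release and look.

```bash
python3 - <<'E'
from rob import *
P=lambda th,r=78: w(FIX,(-63-r*np.sin(th),0,37+r*np.cos(th)-5))
arm.movel(P(1.35),max_speed=60,contact_N=12); st("1.35")
arm.gripper_to(34); p=arm.state()["tool_pos"]; arm.movel([p[0],p[1],200],max_speed=180)
x,y,_=w(FIX,(-150,-200,0)); 
m=w(FIX,(36,0,0)); go(m[0],m[1],210,FIX[2]+np.pi/2); arm.gripper_to(60); st("over movement")
import cv2; i=arm.get_image("side"); j=arm.get_image("top")
cv2.imwrite("pics/v7.png",np.hstack([cv2.resize(i[100:235,240:380],None,fx=2.8,fy=2.8),cv2.resize(j[115:250,180:380],None,fx=2,fy=2.8)]))
E
```

```text
1.35 t 26.5 tcp [ 660.2 -123.9   49.5] gap 12.7 gf 39.0 F [-7.  -0.9  3.3]
over movement t 28.9 tcp [649.1  50.5 210. ] gap 59.9 gf 0.0 F [ 0.2 -0.4 -0.1]
```

View pics/v7.png

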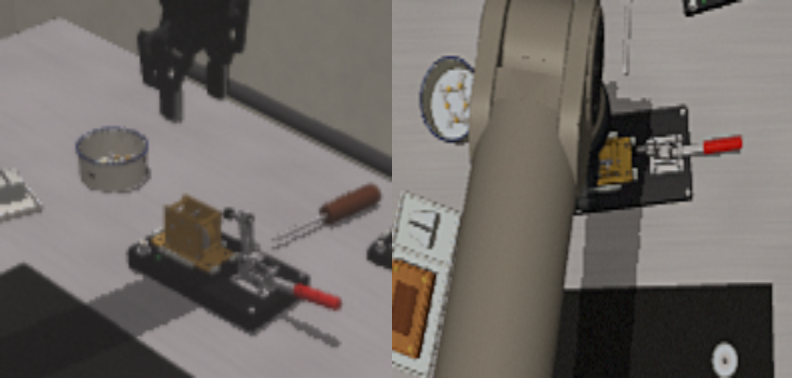

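The clamp is open: the arm stands upright and the red handle lies back at side px (353,206). The wedge is in its bay. Now I lift the movement.

```bash
python3 - <<'E'
from rob import *
m=w(FIX,(36,0,0)); m[0]-=1.5
arm.movel([m[0],m[1],100],max_speed=180); h=arm.movel([m[0],m[1],63],max_speed=60,contact_N=8); st(f"at {h}")
arm.gripper_to(0,60); st("grip")
arm.movel([m[0],m[1],75],max_speed=40); st("up12")
arm.movel([m[0],m[1],210],max_speed=180); arm.sleep(.2); st("lift")
x,y,_=w(ST,(0,-27,0)); go(x,y,210,ST[2]+np.pi/2); st("over")
arm.movel([x,y,70],max_speed=180)
h=arm.movel([x,y,35],max_speed=30,contact_N=4); st(f"placed {h}")
import cv2; i=arm.get_image("side"); j=arm.get_image("top")
cv2.imwrite("pics/v8.png",np.hstack([cv2.resize(i[190:325,300:440],None,fx=2.8,fy=2.8),cv2.resize(j[165:300,340:480],None,fx=2.8,fy=2.8)]))
E
```

```text
at False t 30.6 tcp [647.7  51.6  63. ] gap 59.9 gf 0.0 F [0.4 0.1 0.2]
grip t 30.9 tcp [648.   51.7  63.6] gap 31.5 gf 60.3 F [ 0.  -0.3  1.7]
up12 t 31.4 tcp [647.5  51.8  75.1] gap 31.3 gf 59.8 F [ 0.1 -0.2 -2.1]
lift t 32.5 tcp [646.8  51.8 208.6] gap 31.8 gf 59.8 F [ 0.8  0.9 -0.9]
over t 34.1 tcp [ 478.4 -352.9  209.7] gap 31.8 gf 59.8 F [ 0.1 -0.5 -2. ]
placed True t 36.0 tcp [ 476.8 -354.1   38.6] gap 31.8 gf 60.7 F [-0.4  0.6  5.6]
```

View pics/v8.png

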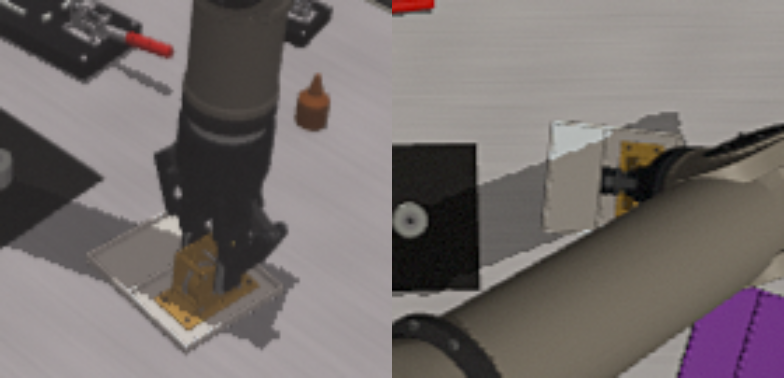

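The movement touched down at 38.6 mm as expected, inside the big bay at about side px (372,293). Releasing it; the drum is next.

```bash
python3 - <<'E'
from rob import *
x,y,_=w(ST,(0,-27,0))
arm.gripper_to(50); arm.movel([x,y,200],max_speed=200)
pick(*ROUND[:2],0,17,60)
x,y,_=w(ST,(0,37,0)); put(x,y,ST[2],20.5,54,zup=180)
q=[-1.213,0.398,0.045,1.537,-0.019,1.207,-0.051]; arm.movej(q); st("home")
import cv2; i=arm.get_image("side"); j=arm.get_image("top")
cv2.imwrite("pics/side9.png",i); cv2.imwrite("pics/top9.png",j)
cv2.imwrite("pics/v9.png",np.hstack([cv2.resize(i[140:330,180:410],None,fx=1.7,fy=2),cv2.resize(j[130:265,160:450],None,fx=1.4,fy=380/135)]))
E
```

```text
grip hit=False t 40.2 tcp [ 447.3 -119.    17.5] gap 32.3 gf 49.6 F [-1.3  0.1  5.3]
lift t 41.0 tcp [ 446.2 -118.4  149.1] gap 32.1 gf 49.6 F [ 0.6  0.5 -1.4]
placed True t 43.3 tcp [ 484.6 -290.6   20.6] gap 32.2 gf 50.1 F [-0.7  0.7  4.9]
clear t 44.6 tcp [ 484.  -290.1  178.9] gap 54.1 gf 0.0 F [-0.4 -0.4 -0.5]
home t 47.7 tcp [287.7 582.5 245.3] gap 53.6 gf 0.0 F [ 0.1  0.2 -0.5]
```

View pics/v9.png

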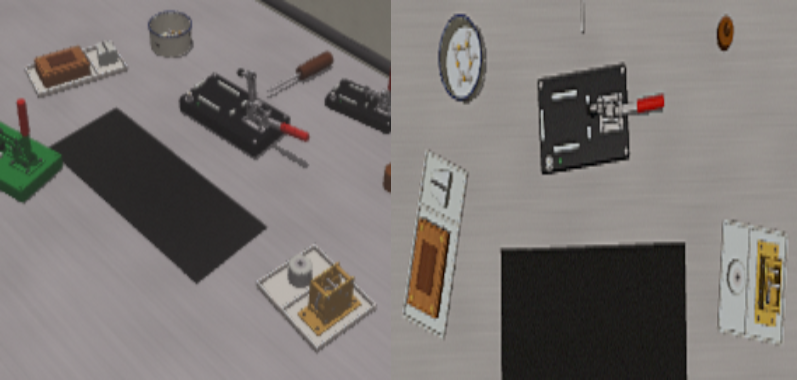

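All four parts are in their bays, the clamp is open and the tin hasn't moved. Before handing in, a close look at the long tray, where the oak lies near the left wall.

```bash
python3 - <<'E'
from vis import *
from rob import *
T=cv2.imread("pics/top9.png"); S=cv2.imread("pics/side9.png")
oak=lambda i:(i[...,2]-i[...,0]>18)
h={"top":blob(T,oak,[160,205,45,45]),"side":blob(S,oak,[190,158,50,28])}
for cs in(("top","side"),("top",),("side",)):
    p,f=fit("oak_base",{c:h[c] for c in cs},[*w(LT,(-28,0,0))[:2],LT[2]],3); d=p[:2]-LT[:2]; c,s=np.cos(LT[2]),np.sin(LT[2])
    print(cs,p.round(2),round(f,3),"local",(c*d[0]+s*d[1]).round(1),(-s*d[0]+c*d[1]).round(1))
cv2.imwrite("pics/v10.png",np.hstack([cv2.resize(x,(390,390),interpolation=cv2.INTER_CUBIC) for x in(T[178:256,155:233],S[140:200,190:250])]))
E
```

```text
('top', 'side') [ 5.0790e+02  3.3469e+02 -2.9000e-01] 0.072 local -25.5 2.0
('top',) [ 5.0715e+02  3.3370e+02 -2.8000e-01] 0.055 local -25.9 0.8
('side',) [ 5.0861e+02  3.3639e+02 -3.3000e-01] 0.076 local -25.3 3.8
```

View pics/v10.png

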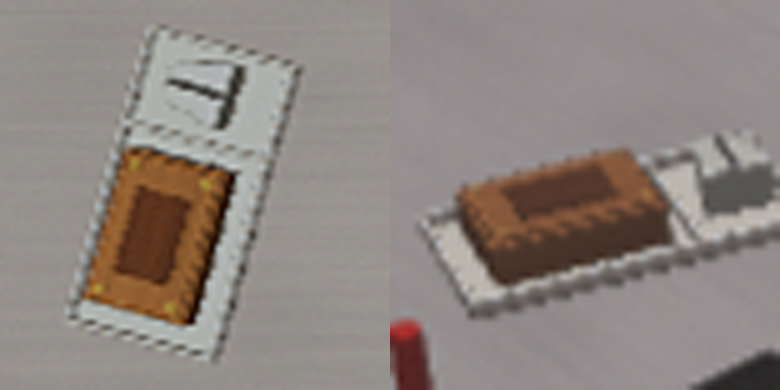

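The oak sits at local (-26, 1), flat and clear of the walls, and the wedge is flat in its bay. Handing in.

```bash
python3 -c "
from workcell import arm
print(arm.close_job())"
```

```text
the job is handed in; nothing more can be done
None
```

I handed the job in at about 48 s: both kit trays are made up with everything standing flat in its bay, the clamp was opened before the movement came out and left open, and the tin was not touched.

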